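Open the push-to-open injector locker

ROBOT

A 7-joint arm with a two-finger parallel gripper is mounted at the origin on a cart in front of the work surface, level with it; the furniture and walls round the work are solid. World frame = base frame: x ahead of the robot, y to its left, z up, the work surface at z = 0. Lengths are in m, angles in rad, forces in N, time in s.
With the tool pointing down it reaches from about 0.425 to 0.925 m from the base axis. Payload 6.8 kg.
Tool frame: the origin (TCP) lies between the finger pads; the fingertips stand 14 mm ahead of it and the grasp point (between the pads) lies 5 mm behind it; z points along the fingers, y is the direction in which the jaws open and shut (so a half turn about z gives the same grasp; the last joint's range is limited). The gripper opens to 85 mm and grips with 20 to 120 N. Pads are 22 mm wide; open, the fingers measure 114 mm over their backs; the gripper's body (76 mm by 85 mm) begins 54 mm behind the grasp point. The pads swing forward as they close: fully open they stand 13 mm farther back than shut.
Start: joints at [-1.269, 0.477, 0.022, 1.555, -0.011, 1.109, -0.083], TCP at [0.269, 0.619, 0.245] pointing down, gripper open.
Joint ranges: [-2.96, 2.96], [-0.34, 2.1], [-1.41, 1.46], [0.24, 2.44], [-1.37, 4.51], [0.17, 1.92], [-2.96, 2.96]. Speed limits (rad/s): [2.39, 2.39, 3.14, 3.14, 3.14, 3.14, 3.14].

INTERFACE

Orientations are given as a unit quaternion [w, x, y, z].
In Python, from station import bot gives the robot as it stands.
- The arm moves only by the shell command python3 -m crank 'ROWS' [FORCE]. ROWS is JSON, a list of rows, each a list of 3 entries, a list of its own where there are three numbers: the shift along the tool's x, y, z in m, then the turn, a rotation vector about the tool's x, y, z in degrees, then the finger opening in m, from 0 to 0.0854. A call has 1 to 10 rows; each row shifts and turns the commanded pose from where the row before left it, along the tool's axes as they then stand; what a row does not reach is not made up. A row lasts 1/8 s, in which the tool goes at most 62.5 mm and 10.7 degrees, less where a joint would pass 70% of its speed; a pose out of reach is approached as far as the arm can. A call is refused whole if a number of a shift passes 0.0625 or a number of a turn 10.7, either way. A call with a gripper value outside its range is refused whole. The fingers move at their own pace and stop on an object; FORCE is the grip in N (left out, the last holds). Time passes only in rows, so rows that do not move let the fingers close. It gives the time, the measured TCP pose, the force and the opening at its end, in the units of the state.
- bot.get_obs(): the state, without advancing time (a new reading comes with each control period).
- bot.read_camera(name): name is "scene" or "top" or "wrist"; returns (picture, depth): 480x640x3 uint8, red, green, blue; 480x640 float32, m along the optical axis (not along the pixel's ray), 0 where there is no reading.
- bot.calibration(name): a dict with "fx", "fy", "cx", "cy" (pixels), "D" ([k1, k2, p1, p2, k3] as OpenCV has them; the pictures are not rectified), "extrinsics" (4x4, takes a point from camera to world coordinates). Camera axes: x right, y down, z forward; pixel columns grow to the right and rows downward; lengths in m; the calibration is good to about 2 mm. A picture is of the moment at which its call begins: read the wrist's pose just before it. calibration takes no time and is no camera call; for the wrist camera it gives the pose at the moment of the call.
- bot.hand_in(): hands the job in, once; it reports no verdict.
The state is a dict: "t": time; "q": joint angles; "joint_vel": joint speeds; "joint_torque": joint torques, N m; "eef_pos": TCP position; "tool_rot": TCP orientation; "contact_force": force on the tool from outside, world axes, zero at the start; "torque": the same for the moment, N m; "gripper_width": opening from 0.0 (shut) to 1.0 (fully open).
Only numpy, scipy, OpenCV 4.12 (cv2) and the standard library are available. Lean on these libraries where they do the work, as an engineer would, in place of code of your own. Each camera call takes 0.05 s, during which the arm holds its last target.

TASK

Open the little bench locker with the blue door so that the injector inside can be got at: push the closed door in at its free side until the catch lets go and it springs ajar, then swing it wide open, about square to the locker's front, and leave it there. Keep the locker with the yellow door shut.

Things in the scene. Friction and masses are not known exactly. Their poses are not given: they have to be found in the camera images.
- blue_door (a joint): Hinge of the handleless blue door, rad: 0 shut, 1.57 square to the front, stop 1.9. Pulling cannot open it. Pressed in 5-7 mm at the push disc (about 5 N; stop at 7 mm, -0.05 rad), the touch latch lets go for good; as the pusher draws back a spring pushes the door to about 0.3 rad, its free edge some 50 mm out. Then it swings with under 1 N at the free side and stays where left.
- blue_push (a point): Centre of the 26 mm steel push disc on the blue door's front, 103 mm above the table, 145 from the hinge line, 26 from the free (right) edge; moves with the door. Door 172 wide, 130 high (top edge 135 above the table), 12 thick; by the free edge a latch pin sticks 30 mm out of its back, 48 above the table. Door shut: x points into the locker, y along the front towards the hinge, z up.
- blue_hinge (a point): Point on the blue door's upright hinge line (left side, mid-thickness of the door), 140 mm above the table; fixed. x to the locker's back, y left, z up; the door swings out to -x. Grey locker, 110 deep, 180 wide, 140 high, fixed to the table: open front 15 mm behind the hinge line and 9 mm behind the shut door's back, left side 5 mm left of the line. Holds an injector.
- yellow_door (a joint): Hinge of the yellow door of the other locker, which is otherwise equal (same latch; bearing inside) and stands to the left or right of the blue-doored one, at least 30 mm away. rad: 0 shut, about 0.3 ajar if its catch is freed. It must stay shut.

How it is judged:
On the way:
1. the blue door has sprung ajar (value of joint blue_door between 0.12 and 0.8 rad), for 0.2 s.
At the end, for the whole second after the job is handed in: The blue door stands still, at least 1.2 rad (69 degrees) open; the yellow door is shut (under 0.06 rad) (value of joint blue_door above 1.2 rad and velocity of joint blue_door between -0.05 and 0.05 rad/s and value of joint yellow_door below 0.06 rad); the robot touches nothing.
It fails at once if the yellow door comes open (value of joint yellow_door above 0.08 rad).
It also fails if it takes over 42 s, if anything falls off the work surface, if the arm or the gripper's body presses on something with over 40 N, if the wrist force passes 120 N, or if a joint passes its speed limit or range.

## Working session

There is one attempt and no reset: what is moved stays moved. The work goes in short steps, Python scripts to look and compute and a shell command to move; the robot and the scene stay as the last step left them, time stands still between calls to the robot, and variables do not carry over. Pictures are saved under pics/ and viewed, and the job is handed in when it is done.

```bash
mkdir -p pics; ls; python3 - <<'E'
from station import bot
import cv2,numpy as np
np.set_printoptions(precision=4,suppress=True)
o=bot.get_obs(); print({k:np.round(v,3) for k,v in o.items()})
for n in ["scene","top"]:
    p,d=bot.read_camera(n); cv2.imwrite(f"pics/{n}0.png",p[:,:,::-1]); np.savez(f"{n}0.npz",p=p,d=d)
    c=bot.calibration(n); print(n,c)
E
```

```text
pics
{'t': np.float64(0.0), 'q': array([-1.269,  0.478,  0.022,  1.556, -0.011,  1.109, -0.083]), 'joint_vel': array([ 0.001, -0.001, -0.   ,  0.001,  0.   ,  0.002,  0.   ]), 'joint_torque': array([  0.   , -59.646,   1.608, -28.119,   0.012,   0.009,   0.   ]), 'eef_pos': array([0.269, 0.619, 0.244]), 'tool_rot': array([-0.   ,  0.203,  0.979, -0.001]), 'contact_force': array([-0.261,  0.496,  0.274]), 'torque': array([-0.03 ,  0.049,  0.   ]), 'gripper_width': np.float64(0.996)}
scene {'fx': 485.00207208824196, 'fy': 485.00207208824196, 'cx': 319.131956175488, 'cy': 246.9511677933282, 'D': array([-0.117,  0.   ,  0.   ,  0.   ,  0.   ]), 'extrinsics': array([[ 0.766 , -0.3629,  0.5306,  0.0384],
       [-0.6428, -0.4437,  0.6245, -0.769 ],
       [ 0.0088, -0.8194, -0.5731,  0.7076],
       [ 0.    ,  0.    ,  0.    ,  1.    ]])}
top {'fx': 575.2416103954135, 'fy': 575.2416103954135, 'cx': 321.5050959394478, 'cy': 239.9798259150304, 'D': array([0.0022, 0.    , 0.    , 0.    , 0.    ]), 'extrinsics': array([[ 0.0177, -0.9843,  0.1756,  0.4283],
       [-0.9998, -0.0172,  0.0044, -0.1399],
       [-0.0013, -0.1756, -0.9845,  1.0589],
       [ 0.    ,  0.    ,  0.    ,  1.    ]])}
```

View pics/scene0.png

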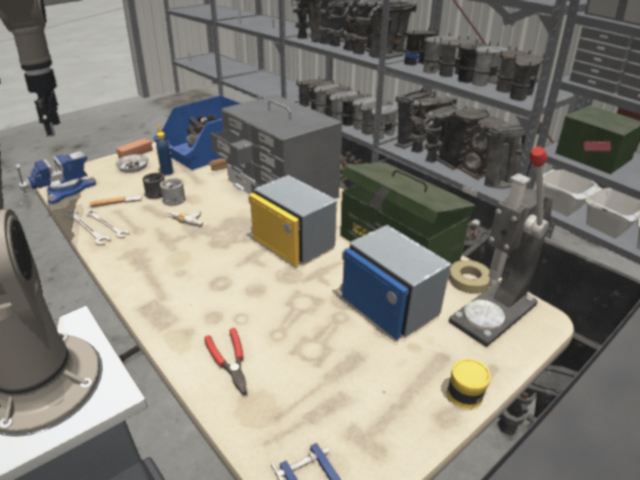

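View pics/top0.png

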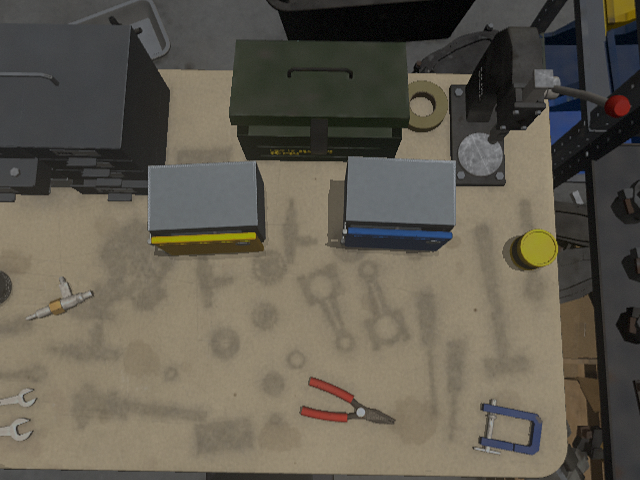

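The scene view shows the blue locker at about (390,285) with its steel disc near (391,297). The yellow locker stands to its left, at about (290,220). In the top view the blue front runs from (345,240) to (450,240). Next I'll measure it with depth.

```bash
cat > h.py <<'E'
import numpy as np,cv2
np.set_printoptions(precision=4,suppress=True)
def cloud(c,d):
    K=np.array([[c['fx'],0,c['cx']],[0,c['fy'],c['cy']],[0,0,1.]])
    h,w=d.shape; u,v=np.meshgrid(np.arange(w),np.arange(h))
    pts=np.stack([u,v],-1).reshape(-1,1,2).astype(np.float64)
    n=cv2.undistortPoints(pts,K,np.array(c['D'],float)).reshape(h,w,2)
    P=np.dstack([n*d[...,None],d])
    E=c['extrinsics']; return P@E[:3,:3].T+E[:3,3]
E
python3 - <<'E'
from h import *
from station import bot
for n in ["scene","top"]:
    z=np.load(f"{n}0.npz");c=bot.calibration(n);P=cloud(c,z['d'].astype(float));hsv=cv2.cvtColor(z['p'],cv2.COLOR_RGB2HSV)
    m=((hsv[...,0]>100)&(hsv[...,0]<125)&(hsv[...,1]>120)).astype(np.uint8)
    k,l,s,_=cv2.connectedComponentsWithStats(m)
    for i in range(1,k):
        if s[i,4]>150:
            q=P[(l==i)&(z['d']>0)]; print(n,s[i],np.percentile(q,[2,50,98],axis=0).round(3).tolist())
    if n=="scene":
        i=l[285,370]; sel=(l==i)&(z['d']>0)
        q=P[sel]; rect=cv2.minAreaRect(q[:,:2].astype(np.float32)*1000); print(rect,cv2.boxPoints(rect))
        q=q[(q[:,2]>.02)&(q[:,2]<.12)]
        a=np.polyfit(q[:,1],q[:,0],1); print("x=a*y+b",a,np.std(q[:,0]-np.polyval(a,q[:,1])))
        for v,u in [(297,391),(250,347),(285,342),(268,405),(330,403)]: print(u,v,P[v,u])
        cv2.imwrite('pics/crop.png',cv2.resize(z['p'][220:345,320:460,::-1],None,fx=5,fy=4.8))
    else:
        i=l[240,400]; q=P[(l==i)&(z['d']>0)];q=q[q[:,2]>.12]
        print(len(q),np.percentile(q,[1,50,99],axis=0)); a=np.polyfit(q[:,1],q[:,0],1);print(a)
        g=P[165:220,350:448].reshape(-1,3); print("roof",np.percentile(g,[2,50,98],axis=0))
        g=P[170:225,155:255].reshape(-1,3); print("yroof",np.percentile(g,[2,50,98],axis=0))
        cv2.imwrite('pics/cropt.png',cv2.resize(z['p'][150:260,330:470,::-1],None,fx=5,fy=5))
E
```

```text
scene [ 159   96   76   77 2458] [[0.568, 0.61, 0.01], [0.722, 0.826, 0.08], [0.914, 0.85, 0.138]]
scene [ 64 159  21  21 269] [[0.283, 0.718, 0.042], [0.315, 0.733, 0.066], [0.344, 0.741, 0.095]]
scene [ 49 181  33  20 203] [[0.231, 0.691, 0.006], [0.269, 0.709, 0.016], [0.32, 0.741, 0.026]]
scene [ 343  249   64   89 3077] [[0.597, -0.35, 0.015], [0.601, -0.276, 0.079], [0.61, -0.191, 0.135]]
((661.1911010742188, -268.147216796875), (168.3421630859375, 132.30014038085938), 89.58232879638672) [[ 594.4292 -351.8339]
 [ 726.7258 -352.7983]
 [ 727.953  -184.4606]
 [ 595.6564 -183.4962]]
x=a*y+b [0.0228 0.607 ] 0.0031105463462513397
391 297 [ 0.598  -0.3238  0.1021]
347 250 [ 0.6064 -0.1888  0.1343]
342 285 [ 0.6092 -0.176   0.0321]
405 268 [ 0.6465 -0.3105  0.1404]
403 330 [ 0.6151 -0.3509  0.024 ]
top [545  23  31  22 386] [[1.279, -0.845, -0.48], [1.285, -0.799, -0.437], [1.292, -0.757, -0.375]]
top [614  22  24  23 333] [[1.075, -0.81, -0.109], [1.081, -0.772, -0.068], [1.091, -0.749, -0.032]]
top [ 549   95   33   50 1068] [[0.946, -0.852, -0.486], [1.073, -0.796, -0.477], [1.092, -0.709, -0.304]]
top [348 227 104  13 708] [[0.601, -0.344, 0.126], [0.607, -0.266, 0.135], [0.614, -0.182, 0.138]]
61930 [[ 0.5948 -0.4737  0.1224]
 [ 0.776  -0.0022  0.188 ]
 [ 0.922   0.3775  0.3677]]
[-0.0047  0.7703]
roof [[ 0.6298 -0.3385  0.137 ]
 [ 0.6743 -0.2604  0.1403]
 [ 0.7199 -0.1829  0.1439]]
yroof [[ 0.616  -0.0217  0.1376]
 [ 0.6602  0.0574  0.1409]
 [ 0.7056  0.1365  0.1442]]
```

```bash
ls pics
```

```text
crop.png
cropt.png
scene0.png
top0.png
```

Depth puts the blue door's front at x≈0.600, square to x within 1.3°, with the disc at about (0.598, -0.324, 0.102). The hinge is near (0.606, -0.179). I'll square the tool, close the fingers and travel there.

```bash
python3 -m crank '[[[0,0,0],[0,0,-8],0],[[0,0,0],[0,0,-8],0],[[0,0,0],[0,0,-8],0],[[-0.02,-0.04,0],[0,0,0],0],[[-0.02,-0.04,0],[0,0,0],0],[[-0.02,-0.04,0],[0,0,0],0],[[-0.02,-0.04,0],[0,0,0],0]]'
```

```text
t: 0.98
eef_pos: [0.3508, 0.4582, 0.2449]
tool_rot: [-0.0, -0.004, 1.0, -0.0]
contact_force: [0.8, 0.2, 0.0]
gripper_width: 0.001
```

View pics/crop.png

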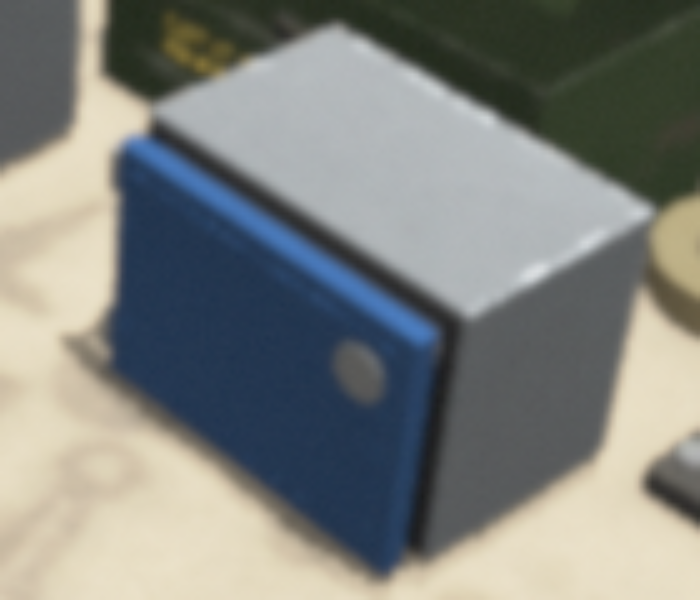

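View pics/cropt.png

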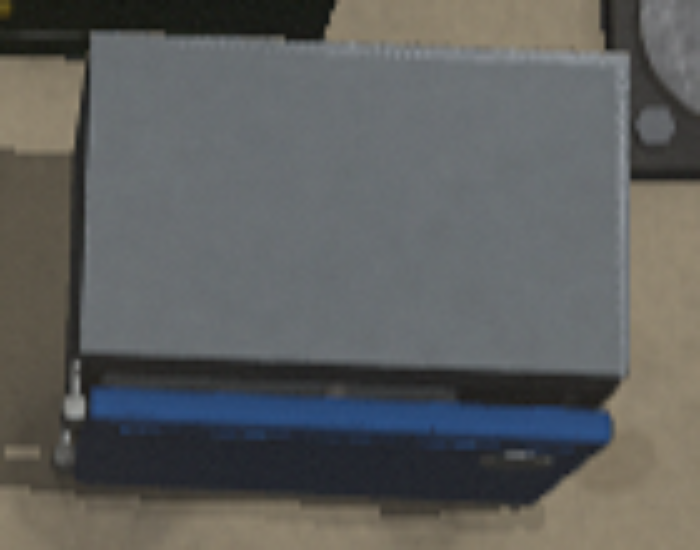

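The crops show the shut blue door with its disc at scene pixel (391.6,297.5) and the hinge on the left, so the right side is free. The moves track well, so I'll carry on.

```bash
python3 -m crank '[[[-0.02,-0.04,0],[0,0,0],0],[[-0.02,-0.04,0],[0,0,0],0],[[-0.02,-0.04,0],[0,0,0],0],[[-0.012,-0.055,0],[0,0,0],0],[[-0.012,-0.055,0],[0,0,0],0],[[-0.012,-0.055,0],[0,0,0],0],[[-0.012,-0.055,0],[0,0,0],0],[[-0.012,-0.055,0],[0,0,0],0],[[-0.012,-0.055,0],[0,0,0],0],[[-0.01,-0.055,0],[0,0,0],0]]'
```

```text
t: 2.22
eef_pos: [0.497, -0.0456, 0.2452]
tool_rot: [0.0, -0.005, 1.0, 0.0]
contact_force: [-0.7, 0.5, 0.1]
gripper_width: 0.002
```

```bash
python3 -m crank '[[[0,-0.055,0],[0,0,0],0],[[0,-0.055,0],[0,0,0],0],[[0,-0.055,0],[0,0,0],0],[[0,-0.055,0],[0,0,0],0],[[0,-0.055,0],[0,0,0],0],[[0,0,0.04],[0,0,0],0],[[0,0,0.05],[0,0,0],0],[[0,0,0.045],[0,0,0],0],[[-0.02,0,0],[0,0,0],0],[[0,0,0],[0,0,0],0]]'
python3 - <<'E'
from h import *
from station import bot
for n in ["scene","wrist"]:
    p,d=bot.read_camera(n); cv2.imwrite(f"pics/{n}1.png",p[:,:,::-1])
E
```

```text
t: 3.48
eef_pos: [0.5204, -0.3181, 0.1095]
tool_rot: [-0.0, -0.005, 1.0, 0.0]
contact_force: [0.2, 0.3, 0.8]
gripper_width: -0.0
```

View pics/scene1.png

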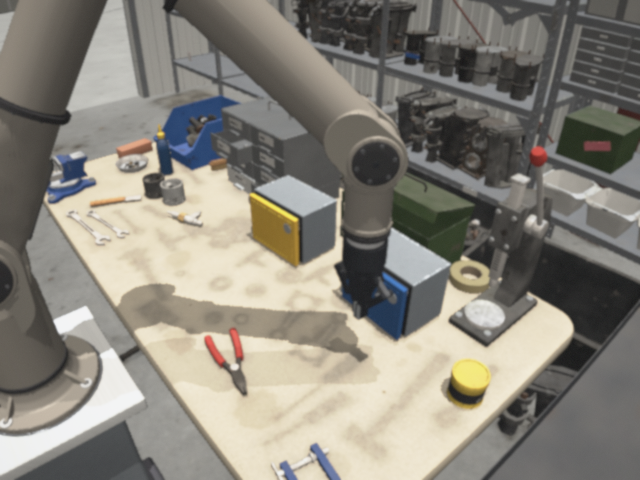

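View pics/wrist1.png

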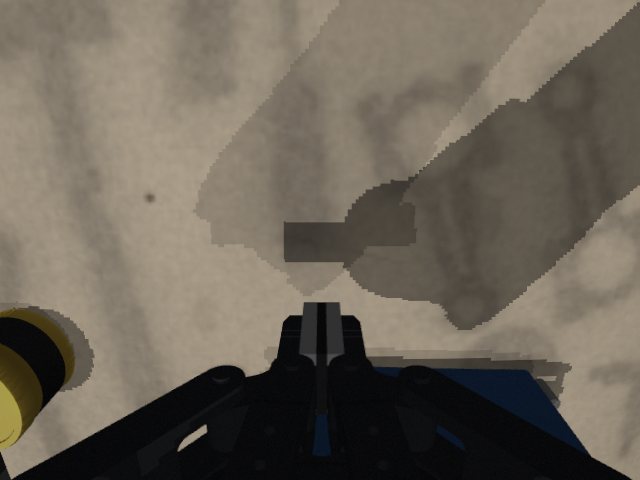

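The scene view shows the closed fingers at about (360,305), in front of the disc. The wrist view shows the fingertips at (320,310) with the blue door behind them, and both views are clear of contact. I'll press gently.

```bash
python3 -m crank '[[[-0.02,-0.004,0.004],[0,0,0],0],[[-0.02,0,0],[0,0,0],0],[[-0.014,0,0],[0,0,0],0],[[-0.006,0,0],[0,0,0],0],[[0,0,0],[0,0,0],0]]'
```

```text
t: 4.2
eef_pos: [0.5793, -0.3221, 0.1064]
tool_rot: [-0.0, -0.005, 1.0, 0.0]
contact_force: [-1.0, -0.2, 0.3]
gripper_width: 0.003
```

```bash
python3 -m crank '[[[-0.004,0,0],[0,0,0],0],[[-0.003,0,0],[0,0,0],0],[[0,0,0],[0,0,0],0]]'; python3 -m crank '[[[-0.003,0,0],[0,0,0],0],[[0,0,0],[0,0,0],0]]'
```

```text
t: 4.58
eef_pos: [0.5862, -0.3221, 0.1062]
tool_rot: [-0.0, -0.004, 1.0, 0.0]
contact_force: [-0.5, -0.0, 0.6]
gripper_width: 0.002
t: 4.82
eef_pos: [0.5888, -0.3222, 0.1061]
tool_rot: [-0.001, -0.004, 1.0, 0.0]
contact_force: [-3.6, 0.8, 2.0]
gripper_width: -0.001
```

Contact is at about x=0.588, so I'll press another 6 mm or so.

```bash
python3 -m crank '[[[-0.002,0,0],[0,0,0],0],[[-0.002,0,0],[0,0,0],0],[[0,0,0],[0,0,0],0]]'; python3 -m crank '[[[-0.0015,0,0],[0,0,0],0],[[0,0,0],[0,0,0],0]]'
```

```text
t: 5.2
eef_pos: [0.5934, -0.3221, 0.1061]
tool_rot: [-0.0, -0.004, 1.0, -0.0]
contact_force: [-3.1, -1.4, 0.8]
gripper_width: -0.002
t: 5.45
eef_pos: [0.5945, -0.3221, 0.1061]
tool_rot: [-0.001, -0.004, 1.0, 0.0]
contact_force: [-5.4, -1.2, 2.1]
gripper_width: -0.002
```

```bash
python3 -m crank '[[[-0.001,0,0],[0,0,0],0],[[0,0,0],[0,0,0],0]]';python3 -m crank '[[[0.01,0,0],[0,0,0],0],[[0.02,0,0],[0,0,0],0],[[0.03,0,0],[0,0,0],0],[[0.03,0,0],[0,0,0],0],[[0.02,0,0],[0,0,0],0],[[0,0,0],[0,0,0],0]]'
python3 - <<'E'
from h import *
from station import bot
for n in ["scene","top","wrist"]:
    p,d=bot.read_camera(n); cv2.imwrite(f"pics/{n}2.png",p[:,:,::-1]); np.savez(f"{n}2.npz",p=p,d=d)
a=cv2.imread('pics/scene2.png')[200:380,290:490];b=cv2.imread('pics/top2.png')[150:330,300:500]
cv2.imwrite('pics/c2.png',np.hstack([cv2.resize(x,(400,360)) for x in (a,b)]))
E
```

```text
t: 5.7
eef_pos: [0.5946, -0.3221, 0.106]
tool_rot: [-0.001, -0.004, 1.0, 0.0]
contact_force: [-7.3, -1.0, 2.3]
gripper_width: -0.002
t: 6.45
eef_pos: [0.4858, -0.3232, 0.1069]
tool_rot: [0.001, -0.004, 1.0, -0.0]
contact_force: [0.5, 0.2, -0.5]
gripper_width: -0.001
```

View pics/c2.png

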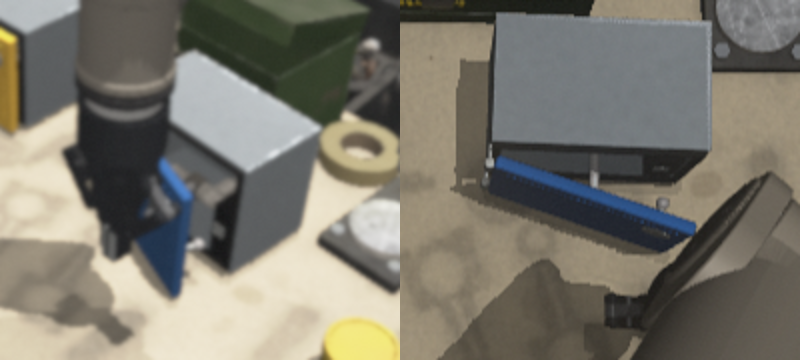

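The door has sprung ajar. In the top view its free edge is at about pixel (447,264) and the hinge at (349,230). I'll measure the angle.

```bash
cat >> h.py <<'E'
def dooredge(n,p,d,c):
    P=cloud(c,d.astype(float));hsv=cv2.cvtColor(p,cv2.COLOR_RGB2HSV)
    m=(hsv[...,0]>100)&(hsv[...,0]<125)&(hsv[...,1]>120)&(d>0)
    m&=(P[...,2]>.129)&(P[...,2]<.145)&(P[...,0]>.38)&(P[...,0]<.66)&(P[...,1]>-.42)&(P[...,1]<-.1)
    q=P[m][:,:2]; vx,vy,x,y=cv2.fitLine(q.astype(np.float32),cv2.DIST_HUBER,0,.001,.001).ravel()
    t=(q-[x,y])@[vx,vy]; a,b=np.percentile(t,[1,99])
    print(n,len(q),"ends",[x+a*vx,y+a*vy],[x+b*vx,y+b*vy],"angle",np.arctan2(abs(vx),abs(vy)))
E
python3 - <<'E'
from h import *
from station import bot
for n in ["scene","top"]:
    z=np.load(f"{n}2.npz"); dooredge(n,z['p'],z['d'],bot.calibration(n))
E
```

```text
scene 131 ends [np.float64(0.5521700026418388), np.float64(-0.3409223479860953)] [np.float64(0.5730861443279724), np.float64(-0.28962357908965103)] angle 0.38715395
top 687 ends [np.float64(0.556874534013648), np.float64(-0.33743083486752423)] [np.float64(0.6095197620039572), np.float64(-0.18010917829389655)] angle 0.32292098
```

Door angle is about 0.32 rad, with the free edge at (0.556,-0.34). I'll lift, cross over the door and come down in the gap behind its free side.

```bash
python3 -m crank '[[[0,0,-0.035],[0,0,0],0],[[0,0,-0.035],[0,0,0],0],[[-0.035,-0.004,0],[0,0,0],0],[[-0.035,-0.004,0],[0,0,0],0],[[-0.035,-0.004,0],[0,0,0],0],[[0,0,0],[0,0,0],0],[[0,0,0.03],[0,0,0],0],[[0,0,0.03],[0,0,0],0],[[0,0,0],[0,0,0],0]]'
python3 - <<'E'
from h import *
from station import bot
for n in ["scene","wrist"]:
    p,d=bot.read_camera(n); cv2.imwrite(f"pics/{n}3.png",p[:,:,::-1])
a=cv2.imread('pics/scene3.png')[200:380,290:490];b=cv2.imread('pics/wrist3.png')
cv2.imwrite('pics/c3.png',np.hstack([cv2.resize(x,(400,360)) for x in (a,b)]))
E
```

```text
t: 7.72
eef_pos: [0.5895, -0.3328, 0.1139]
tool_rot: [-0.002, -0.005, 1.0, 0.001]
contact_force: [-0.5, 0.5, 0.8]
gripper_width: 0.002
```

View pics/c3.png

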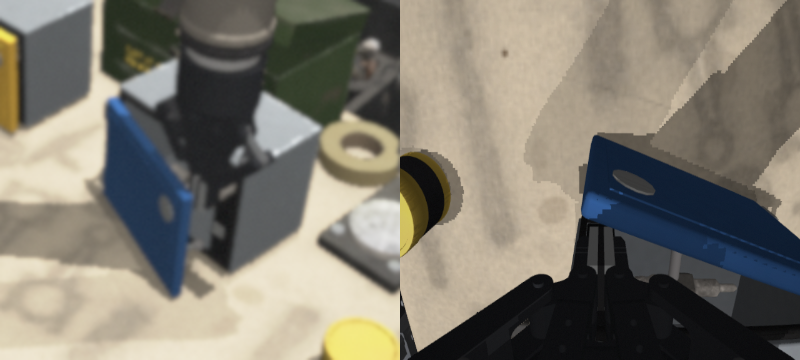

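The fingers are behind the door's free edge: the wrist view shows the tips at about (600,225), just inside the edge, with no contact. I'll turn the tool parallel to the door and then follow the arc.

```bash
python3 -m crank '[[[0.004,0.005,0],[0,0,9.2],0],[[0.002,0.006,0],[0,0,9.2],0],[[0,0,0],[0,0,0],0]]' && python3 -m crank '[[[0.009,0,0],[0,0,3],0],[[0.013,-0.001,0],[0,0,5],0],[[0.013,-0.001,0],[0,0,5],0],[[0.013,-0.001,0],[0,0,5],0],[[0.013,-0.001,0],[0,0,5],0],[[0,0,0],[0,0,0],0]]'
python3 - <<'E'
from h import *
from station import bot
for n in ["top","scene"]:
    p,d=bot.read_camera(n); cv2.imwrite(f"pics/{n}4.png",p[:,:,::-1]); dooredge(n,p,d,bot.calibration(n))
a=cv2.imread('pics/scene4.png')[200:380,290:490];b=cv2.imread('pics/top4.png')[150:330,300:500]
cv2.imwrite('pics/c4.png',np.hstack([cv2.resize(x,(400,360)) for x in (a,b)]))
E
```

```text
t: 8.2
eef_pos: [0.5871, -0.3226, 0.1179]
tool_rot: [0.001, 0.154, 0.988, -0.0]
contact_force: [-0.3, -0.6, 0.7]
gripper_width: -0.004
t: 8.95
eef_pos: [0.53, -0.2991, 0.1172]
tool_rot: [0.001, 0.348, 0.938, 0.0]
contact_force: [0.9, -0.1, -1.5]
gripper_width: 0.004
top 372 ends [np.float64(0.5460802554562838), np.float64(-0.25055302810074476)] [np.float64(0.6095778913196088), np.float64(-0.17909565575304703)] angle 0.72648567
scene 249 ends [np.float64(0.49540463955152503), np.float64(-0.307076162678189)] [np.float64(0.5862138302475584), np.float64(-0.20717574398184388)] angle 0.73776364
```

View pics/c4.png

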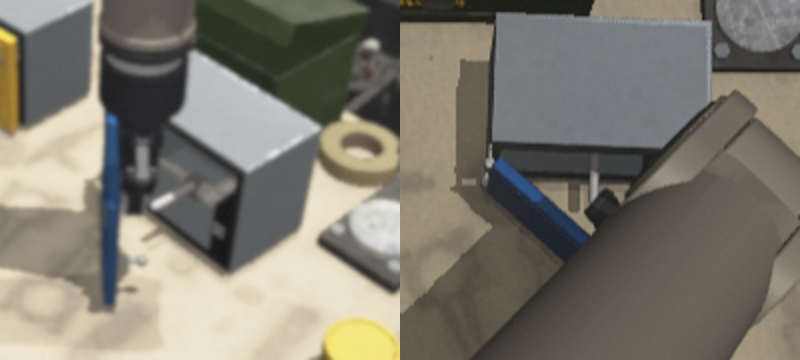

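The door is swinging with the finger and stands at about 0.73 rad in both views. I'll carry on and slow towards the end.

```bash
python3 -m crank '[[[0.013,-0.001,0],[0,0,5],0],[[0.013,-0.001,0],[0,0,5],0],[[0.013,-0.001,0],[0,0,5],0],[[0.013,-0.001,0],[0,0,5],0],[[0.013,-0.001,0],[0,0,5],0],[[0.013,-0.001,0],[0,0,5],0],[[0.0105,-0.001,0],[0,0,4],0],[[0.008,0,0],[0,0,3],0],[[0.005,0,0],[0,0,2],0],[[0,0,0],[0,0,0],0]]'
python3 - <<'E'
from h import *
from station import bot
for n in ["top","scene"]:
    p,d=bot.read_camera(n); cv2.imwrite(f"pics/{n}5.png",p[:,:,::-1]); dooredge(n,p,d,bot.calibration(n))
a=cv2.imread('pics/scene5.png')[180:360,230:430];b=cv2.imread('pics/top5.png')[150:330,300:500]
cv2.imwrite('pics/c5.png',np.hstack([cv2.resize(x,(400,360)) for x in (a,b)]))
E
```

```text
t: 10.3
eef_pos: [0.4722, -0.2183, 0.1164]
tool_rot: [0.0, 0.641, 0.767, 0.0]
contact_force: [0.2, -0.1, 0.4]
gripper_width: -0.0
top 309 ends [np.float64(0.534096934639307), np.float64(-0.18930275441264768)] [np.float64(0.6097333282714072), np.float64(-0.17879820787163683)] angle 1.432797
scene 130 ends [np.float64(0.44164345444082787), np.float64(-0.20881957542859475)] [np.float64(0.6034774369962633), np.float64(-0.1861409670427336)] angle 1.431568
```

View pics/c5.png

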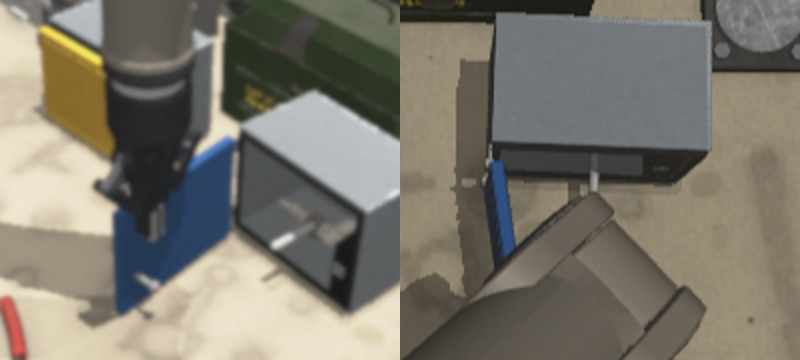

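The door stands at about 1.43 rad. I'll nudge it nearer to square, draw straight back from it, then lift.

```bash
python3 -m crank '[[[0.008,0,0],[0,0,3],0],[[0.006,0,0],[0,0,2],0],[[0,0,0],[0,0,0],0],[[-0.01,0,0],[0,0,0],0],[[-0.03,0,0],[0,0,0],0],[[-0.04,0,0],[0,0,0],0],[[0,0,-0.05],[0,0,0],0],[[0,0,-0.06],[0,0,0],0],[[-0.04,0,-0.03],[0,0,0],0],[[0,0,0],[0,0,0],0]]'
python3 - <<'E'
from h import *
from station import bot
for n in ["top","scene"]:
    p,d=bot.read_camera(n); cv2.imwrite(f"pics/{n}6.png",p[:,:,::-1]); dooredge(n,p,d,bot.calibration(n))
a=cv2.imread('pics/scene6.png');b=cv2.imread('pics/top6.png')
cv2.imwrite('pics/c6.png',np.hstack([cv2.resize(x,(400,300)) for x in (a,b)]))
print(bot.get_obs()['contact_force'])
E
```

```text
t: 11.65
eef_pos: [0.4804, -0.329, 0.2595]
tool_rot: [0.003, 0.676, 0.737, -0.0]
contact_force: [0.7, 0.3, -1.1]
gripper_width: 0.003
top 658 ends [np.float64(0.4440584152411487), np.float64(-0.18664960706654438)] [np.float64(0.6085671047024883), np.float64(-0.17842152303110054)] angle 1.5208219
scene 262 ends [np.float64(0.44047008856857434), np.float64(-0.1924894815017723)] [np.float64(0.5926529633672093), np.float64(-0.18588468035569353)] angle 1.5274231
[ 0.7271  0.8706 -0.6697]
```

View pics/c6.png

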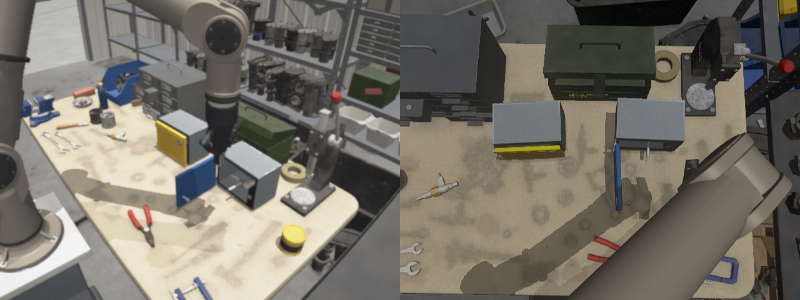

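Both views show the blue door at about 1.52 rad, the yellow door shut and the gripper clear above. I'll let it settle for a moment, check again and hand in.

```bash
python3 -m crank '[[[0,0,0],[0,0,0],0],[[0,0,0],[0,0,0],0],[[0,0,0],[0,0,0],0],[[0,0,0],[0,0,0],0]]'
python3 - <<'E'
from h import *
from station import bot
p,d=bot.read_camera("top"); c=bot.calibration("top"); dooredge("top",p,d,c)
P=cloud(c,d.astype(float));h=cv2.cvtColor(p,cv2.COLOR_RGB2HSV)
z0=np.load('top0.npz')
for nm,pp,dd in(("start",z0['p'],z0['d']),("now",p,d)):
    P=cloud(c,dd.astype(float));h=cv2.cvtColor(pp,cv2.COLOR_RGB2HSV)
    m=(h[...,0]>18)&(h[...,0]<32)&(h[...,1]>150)&(P[...,2]>.129)&(P[...,1]>-.06)&(P[...,1]<.2)&(P[...,2]<.145)&(P[...,0]<.66)
    q=P[m]; print(nm,len(q),"yellow slope",np.polyfit(q[:,1],q[:,0],1))
bot.hand_in()
E
```

```text
t: 12.25
eef_pos: [0.4802, -0.3238, 0.2561]
tool_rot: [-0.0, 0.675, 0.738, -0.0]
contact_force: [0.5, 0.4, 0.4]
gripper_width: 0.001
top 648 ends [np.float64(0.4441361058572616), np.float64(-0.18680561551038022)] [np.float64(0.6087212127666569), np.float64(-0.1783838435514692)] angle 1.5196712
start 768 yellow slope [-0.0617  0.5973]
now 766 yellow slope [-0.063   0.5974]
the job is handed in; nothing more can be done
```

The blue door is open and the job is handed in, at about 12 s on the robot's clock. No verdict comes back.

- **What I did:** I pressed the push disc in about 6–7 mm with the closed fingers, at roughly 7 N, and drew back. The catch let go and the door sprang to about 0.32 rad. I then came down behind its free edge, swung it open along its arc, drew back and lifted clear.
- **Blue door:** The last two top-view checks, over half a second apart, both read 1.52 rad, so it was standing still. The earlier scene view gave 1.53 rad.
- **Yellow door:** The slope of its edge in the top view was unchanged from the start (-0.062 then, -0.063 now), so it stayed shut.
- **Robot:** The tool was clear of everything at z ≈ 0.256 m. The force reading was below 1 N, which is noise.
- **Disagreements:** The two cameras disagreed by 0.06 rad when the door was first ajar (0.32 from the top, 0.39 from the scene view). Only a short stretch of the door was visible in the scene view then. No checks failed.

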